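# Raise the coffee dripper to the red mark, slide its cam lever shut and keep hold

## Robot

A 6-joint arm with a two-finger parallel gripper is mounted at the origin on a cart in front of the work surface, level with it; the furniture and walls round the work are solid. World frame = base frame: x ahead of the robot, y to its left, z up, the work surface at z = 0. Lengths are in m, angles in rad, forces in N, time in s.
With the tool pointing down it reaches from about 0.3 to 0.775 m from the base axis. Payload 14.6 kg.
Tool frame: the origin (TCP) lies midway between the tips of the shut fingers; the grasp point (between the pads) lies 19 mm behind it; z points along the fingers, y is the line along which they close (so a half turn about z gives the same grasp; the last joint's range is limited). The gripper opens to 85 mm and grips with 20 to 120 N. Pads are 22 mm wide; open, the fingers measure 114 mm over their backs; the gripper's body (76 mm by 85 mm) begins 54 mm behind the grasp point. The pads swing forward as they close: fully open they stand 13 mm farther back than shut.
Start: joints at [-1.223, 0.3, 1.521, -0, 1.321, -0.067], TCP at [0.222, -0.503, 0.211] pointing down, gripper open.
Joint ranges: [-3.03, 3.03], [-0.79, 2.21], [0.23, 2.52], [-1.04, 4.18], [0, 3.07], [-2.55, 2.55]. Speed limits (rad/s): [2.22, 2.22, 2.57, 3.14, 3.14, 3.14].

## Interface

Orientations are given as a unit quaternion [x, y, z, w].
In Python, from station import get_state, get_image, hand_in gives the robot as it stands.
- The arm moves only by the tool send_rows, never from a script. Its argument "moves" is one flat list of numbers, 7 for each row, row after row: the closure, from 0 (fully open) to 1 (shut), then the shift along the tool's x, y, z in units of 40 cm (1.0 is 40 cm), then the turn, a rotation vector about the tool's x, y, z in units of 90 degrees (1.0 is 90 degrees). A call has 1 to 5 rows; each row is the pose to reach, as a shift and turn from the pose commanded when the call began, along the tool's axes at that moment; what a row does not reach only later rows make up. A row lasts 1/12 s, in which the tool goes at most 41.7 mm and 7.16 degrees, less where a joint would pass 70% of its speed; a pose out of reach is approached as far as the arm can. A call with a number of a shift or a turn outside -1 to 1 is refused whole. A call with a gripper value outside its range is refused whole. The fingers move at their own pace and stop on an object; the grip force is fixed at half the most. Time passes only in rows, so rows that repeat a pose let the fingers close. It gives the time, the measured TCP pose, the force, the opening and the grip force at its end, in the units of the state.
- get_state(): the state, without advancing time (a new reading comes with each control period).
- get_image(name): name is "scene" or "top" or "wrist"; returns a dict with "img" (400x640x3 uint8, red, green, blue), "depth" (400x640 float32, m along the optical axis (not along the pixel's ray), 0 where there is no reading), "fov_y" (degrees; the focal length in pixels is half the picture's height over the tangent of half this angle, whatever the lens; pixels are square), "cx", "cy" (the principal point, pixels), "rvec" (rotation vector, rad) and "tvec" (3), from world to camera coordinates, as OpenCV has them; the wrist camera has in their place "hand_eye" (4x4, takes a point from camera to tool coordinates, whose origin is the TCP and whose axes are the flange's). Camera axes: x right, y down, z forward; pixel columns grow to the right and rows downward; lengths in m; the calibration is good to about 2 mm. The wrist camera is an equidistant fisheye: a pixel r from the principal point sees the ray r / f radians off the axis. A picture is of the moment at which its call begins: read the wrist's pose just before it.
- hand_in(): hands the job in; it is judged then, once.
The state is a dict: "clock": time; "joint_pos": joint angles; "joint_vel": joint speeds; "joint_torque": joint torques, N m; "tcp_pos": TCP position; "tool_rot": TCP orientation; "force": force on the tool from outside, world axes, zero at the start; "ft_torque": the same for the moment, N m; "width": finger opening in m; "grip_force": force on a finger pad.
Only numpy, scipy, OpenCV 4.12 (cv2) and the standard library are available. Lean on these libraries where they do the work, as an engineer would, in place of code of your own. Each camera call takes 0.05 s, during which the arm holds its last target. There are 200 camera calls.

## Task

A tall glass is to go under the coffee dripper: take the sliding dripper arm of the pour-over stand by the black handle of its orange cam lever and lift it until the yellow pointer is level with the red mark on the scale. Keep it held there and only then slide the lever fully home toward the mast, so that it clamps at the mark. Finish still gripping the handle, with the pointer at the mark; leave the red mark, the tall glass, the orange cup and the salt shaker where they are.

Things in the scene. Friction and masses are not known exactly. Their poses are not given: they have to be found in the camera images.
- pour_stand: Pour-over stand fixed on the worktop; origin: centre of the underside of its wooden board (100 x 270 x 16 mm in its x, y, z). At yaw 0 its x points away from the robot, y left. Steel mast 16 mm square at x 0, y +10 mm, top 261 mm above the worktop. White scale strip 20 mm wide, 3 mm thick at x -30, y +10 mm, top 242 mm. Level guide rail from the arm's block to y -147 mm.
- dripper (a point): Centre of the ring of the sliding dripper arm: a black block on the mast, the ring with a white cone (96 mm across, up to 40 mm above this point) to its left, the guide rail to its right. Slides vertically, starts on its lower stop, can rise 130 mm. With the lever about 0.4 kg; only the hand holds it up until the lever is shut: let go, it slides down.
- handle (a point): Centre of the cam lever's grip: upright black rubber block 22 x 22 mm (sides along the stand's x and y), from 27 mm below to 23 mm above this point, on an orange stalk and a shoe on the rail (shoe's top 71 mm below). Starts 160 mm above the worktop, 126 to 132 mm from the mast along the stand's -y. Nothing above it. Rises with the arm; moves toward the mast with the lever.
- pointer (a point): Centre of the yellow pointer, 12 x 20 mm seen from above, 5 mm high, fixed to the dripper arm at the right edge of the scale strip. Rises with the arm, exactly as much as the handle does. Starts 80 mm above the worktop.
- mark (a point): Centre of the red mark: a red clip 26 mm wide, 12 mm deep, 6 mm high, on the scale strip, 130 to 180 mm above the worktop (50 to 100 mm above the pointer's start). Stiff, but shifts if knocked. The arm and pointer pass it without touching. The pointer's centre is to come level with this point.
- cam_lever (a joint): Travel of the cam lever along the rail, m: 0 fully open (handle far from the mast), 0.030 fully home on its stop (closed). Grows as the handle moves along the stand's +y, toward the mast. Starts at 0 to 0.006. About 3 N of friction; near 0.021 its round-nosed rod meets the mast and takes a push of 10 to 15 N, then slides on to the stop and stays there, clamping the arm.
- glass (a point): Centre (half-way up) of the tall clear glass, 83 mm across, 149 mm high, standing on the green mat to the right; bystander.
- cup (a point): Centre (half-way up) of the orange cup, 78 x 105 mm with its handle, 76 mm high, to the left of the stand; bystander.
- shaker (a point): Centre (half-way up) of the salt shaker, 44 mm across, 90 mm high, behind the stand; bystander.

How it is judged:
By the outcome, as a careful person would: the job done as asked, in the order asked, and still so for the second after the job is handed in, while the arm keeps its last pose, push and grip.
It also fails if it takes over 38 s, if anything falls off the work surface, if the arm or the gripper's body presses on something with over 40 N, if the wrist force passes 120 N, or if a joint passes its speed limit or range.

## Working session

There is one attempt and no reset: what is moved stays moved. The work goes in short steps, Python scripts to look and compute and a tool call to move; the robot and the scene stay as the last step left them, time stands still between calls to the robot, and variables do not carry over. Pictures are saved under pics/ and viewed, at most 10 in all, crops included, and the job is handed in when it is done.

Besides the shell and the picture viewer there is one more tool, called after ">>>" by a JSON object that holds its "op" and its "data", one argument or row to a line. send_rows: Moves the arm, as the interface text tells. Shifts and turns lie within -1 to 1; 1 stands for 40 cm of shift or 90 degrees of turn. Its arguments: {"type":"object","properties":{"moves":{"type":"array","items":{"type":"number"}}},"required":["moves"]}

```bash
mkdir -p pics; cat > h.py <<'E'
import numpy as np, cv2
from station import get_state, get_image, hand_in
def load(n):
    d=get_image(n); np.savez(f'/tmp/{n}.npz',**d); return d
def world(d,u,v,z=None):
    u=np.asarray(u,float);v=np.asarray(v,float)
    f=200/np.tan(np.radians(d['fov_y'])/2)
    if z is None: z=d['depth'][v.astype(int),u.astype(int)]
    p=np.stack([(u-d['cx'])/f*z,(v-d['cy'])/f*z,z+0*u],-1)
    R=cv2.Rodrigues(np.array(d['rvec'],float))[0]
    return (p-np.ravel(d['tvec']))@R
E
python3 - <<'E'
from h import *
s=get_state(); print(s)
for n in('scene','top'):
    d=load(n); cv2.imwrite(f'pics/{n}0.png',d['img'][:,:,::-1]); print(n,d['fov_y'],d['rvec'],d['tvec'])
E
```

```text
{'clock': 0.0, 'joint_pos': array([-1.22263903e+00,  3.00503364e-01,  1.52162687e+00,  2.88677905e-05,
        1.32070559e+00, -6.66286322e-02]), 'joint_vel': array([ 0.00221094,  0.0007325 ,  0.00021551, -0.00030649, -0.0014482 ,
        0.00082462]), 'joint_torque': array([-1.54947415e-03, -5.43502343e+01, -3.61789584e+01, -1.12761024e-04,
        4.02244172e-03, -1.04613645e-05]), 'tcp_pos': array([ 0.22154167, -0.50310491,  0.21038427]), 'tool_rot': array([ 9.78571601e-01,  2.05905891e-01, -7.33642622e-05, -6.17400543e-04]), 'force': array([ 0.16814162, -0.86422993, -0.22417625]), 'ft_torque': array([-0.03043345,  0.01927949, -0.03002969]), 'grip_force': 0.0, 'width': 0.08517917941607125}
scene 43.45196819309939 [ 2.04690969 -0.70767182  0.3610189 ] [-0.54787402  0.1620615   1.49758222]
top 43.38002046868494 [ 1.90104699 -2.29597192  0.27087846] [-0.14240418  0.51904581  1.43715051]
```

View pics/scene0.png

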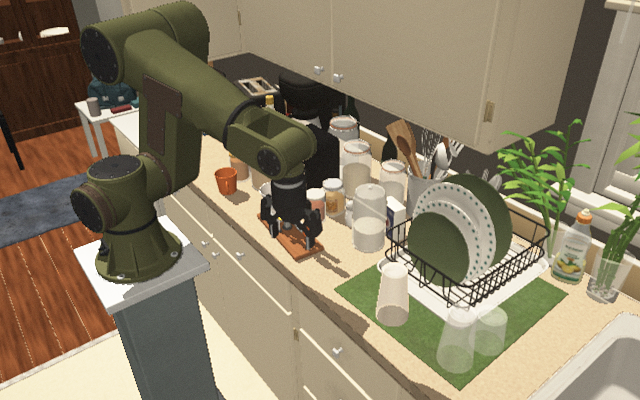

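View pics/top0.png

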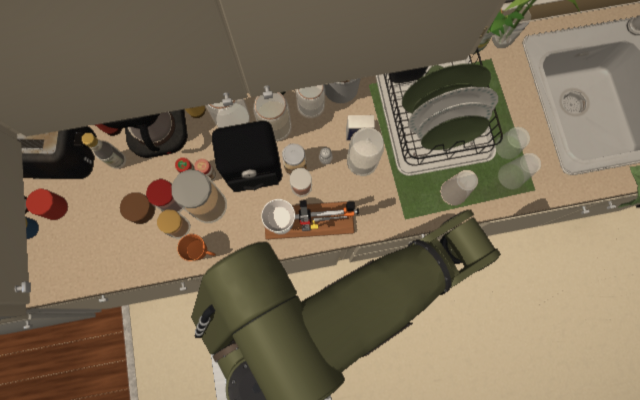

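The scene view has the stand hidden behind the hand. The top view shows the stand: cone at (278,217), mast and block near (305,213), handle near (350,209). I'll zoom in there and also look through the wrist camera.

```bash
python3 - <<'E'
from h import *
d=dict(np.load('/tmp/top.npz'))
cv2.imwrite('pics/top0c.png',cv2.resize(d['img'][185:250,250:380,::-1],None,fx=6,fy=6,interpolation=cv2.INTER_CUBIC))
w=load('wrist'); cv2.imwrite('pics/wr0.png',w['img'][:,:,::-1]); print(w['fov_y'],w['cx'],w['cy'],w['hand_eye'])
for u,v in [(278,217),(305,205),(305,213),(350,209),(354,208),(345,213),(335,232),(270,234),(352,232)]: print(u,v,world(d,u,v).round(3))
hsv=cv2.cvtColor(d['img'],cv2.COLOR_RGB2HSV)
# board corners: brown
P=world(d,*np.meshgrid(np.arange(640),np.arange(400)))
z=P[...,2]; m=(d['depth']>0)
sl=np.s_[185:250,250:380]
for v in range(200,220,2): print(v,(z[v,336:364:2]*1000).astype(int))
E
```

```text
65.70646984690485 319.95107376374807 199.9645347750402 [[-8.37370062e-04 -9.55760400e-01 -2.94145128e-01  7.53595191e-02]
 [ 9.99999562e-01 -6.77578258e-04 -6.45148297e-04 -5.70677659e-04]
 [ 4.17300851e-04 -2.94145540e-01  9.55760549e-01 -1.63146078e-01]
 [ 0.00000000e+00  0.00000000e+00  0.00000000e+00  1.00000000e+00]]
278 217 [ 0.422 -0.102  0.077]
305 205 [ 0.405 -0.184  0.258]
305 213 [ 0.404 -0.181  0.158]
350 209 [ 0.39  -0.304  0.166]
354 208 [ 0.39  -0.315  0.169]
345 213 [ 0.394 -0.295  0.095]
335 232 [ 0.358 -0.261  0.011]
270 234 [ 0.388 -0.067  0.012]
352 232 [ 0.347 -0.311  0.019]
200 [   0    0 1518   -1   -4    0    0    7  175    7    2   -1    0    5]
202 [ 18  14  12  18  15  14 183 184 182 181  -6  -2   3   5]
204 [ 18  11  10  16  16 160 185 183 185 181   4  -8  -3   0]
206 [ 16  16  13   9  11 151 183 183 181 182   0   0   3   2]
208 [  8  11  16  18  90 140 183 170 177 168  -2  90  -4  -2]
210 [ 85  83  86  86  95  94 149 150 145  81  84  88   0   2]
212 [86 88 79 82 93 96 94 92 86 80 81 88 -1  5]
214 [18 20 16 10 84 82 91 90 83 -6  0  0  3  0]
216 [18 15 79 84 84 80 20 17 10  2  0  4 -1  0]
218 [15 15  9 14 19 13 22 17 14 -1  1  1 -5  1]
```

View pics/top0c.png

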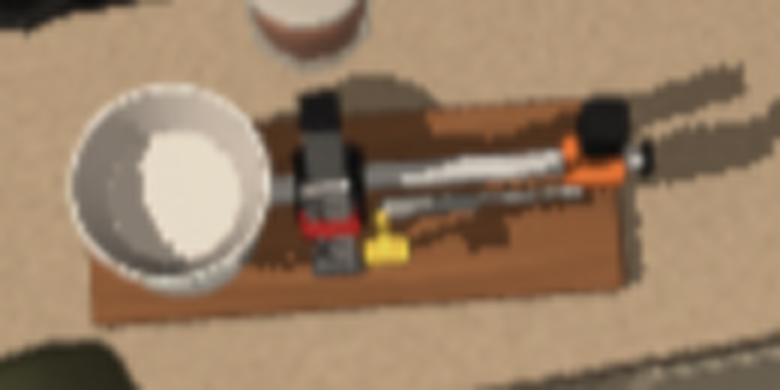

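View pics/wr0.png

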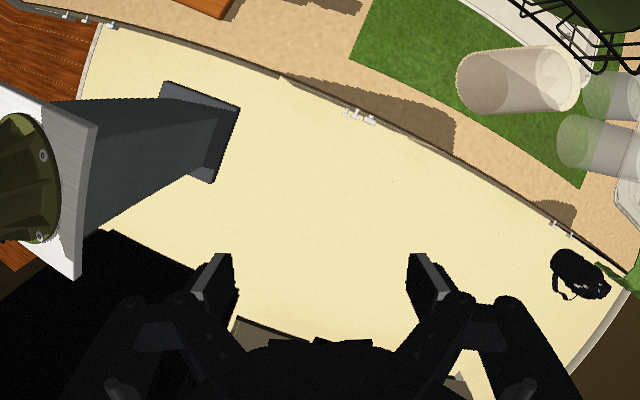

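The top crop shows the handle top at crop (603,120), the red mark at (330,222), the pointer at (387,247), and the board's lower edge from (92,322) to (620,290). The wrist view looks at floor and mat only. Next I'll compute poses.

```bash
cat >> h.py <<'E'
def cam(d):
    R=cv2.Rodrigues(np.array(d['rvec'],float))[0]; return -R.T@np.ravel(d['tvec']),R
def atz(d,u,v,z):
    C,R=cam(d); r=world(d,u,v,1.0)-C; return C+r*((z-C[2])/r[2])
def proj(d,P):
    C,R=cam(d); q=(np.asarray(P)-C)@R.T; f=200/np.tan(np.radians(d['fov_y'])/2); return f*q[...,:2]/q[...,2:]+[d['cx'],d['cy']]
E
python3 - <<'E'
from h import *
d=dict(np.load('/tmp/top.npz')); print(cam(d)[0],cam(dict(np.load('/tmp/scene.npz')))[0])
c=lambda x,y:((x+.5)/6-.5+250,(y+.5)/6-.5+185)
hsv=cv2.cvtColor(d['img'],cv2.COLOR_RGB2HSV).astype(int); H,S,V=[hsv[...,i] for i in range(3)]
uu,vv=np.meshgrid(np.arange(640),np.arange(400)); P=world(d,uu,vv); z=P[...,2]
win=(uu>255)&(uu<365)&(vv>195)&(vv<245)
b=win&(abs(z-.016)<.008)&(H<14)&(S>90); 
pts=P[b][:,:2]
pt=P[win&(z>.174)&(z<.192)&(uu>340)]; print('handle top',pt.mean(0),pt.min(0),pt.max(0),len(pt))
for n,p in dict(bl=(92,322),br=(622,288),tr=(612,100)).items(): print(n,atz(d,*c(*p),.016))
print('handle top px',atz(d,*c(603,120),.183), 'mast top', atz(d,*c(320,107),.261))
r=win&((H<6)|(H>174))&(S>170)&(V>90)&(uu<312); print('red',r.sum(),np.median(P[r],0),z[r].round(3),uu[r].mean(),vv[r].mean())
y=win&(H>20)&(H<32)&(S>150)&(V>120); print('yel',y.sum(),np.median(P[y],0),uu[y].mean(),vv[y].mean())
print('mark at z',[atz(d,uu[r].mean(),vv[r].mean(),q).round(4) for q in(.133,.153,.173)])
print('yel at z .0825',atz(d,uu[y].mean(),vv[y].mean(),.0825))
E
```

```text
[ 0.14208125 -0.17060778  1.51848444] [-0.26554975 -1.27236874  0.93794642]
handle top [ 0.40016191 -0.30682258  0.18214271] [ 0.38974055 -0.31766154  0.17506297] [ 0.41206179 -0.29589177  0.18716371] 62
bl [ 0.37769764 -0.05007591  0.016     ]
br [ 0.34501869 -0.31413421  0.016     ]
tr [ 0.44046342 -0.32861527  0.016     ]
handle top px [ 0.39900246 -0.30519675  0.183     ] mast top [ 0.41201373 -0.18003527  0.261     ]
red 24 [ 0.37750411 -0.17499294  0.16449363] [0.163 0.167 0.17  0.167 0.164 0.166 0.162 0.167 0.164 0.161 0.164 0.165
 0.166 0.165 0.167 0.166 0.171 0.157 0.168 0.16  0.16  0.16  0.015 0.124] 304.5 222.45833333333334
yel 36 [ 0.3769857  -0.20023742  0.08306392] 313.94444444444446 225.58333333333334
mark at z [array([ 0.3825, -0.1751,  0.133 ]), array([ 0.379, -0.175,  0.153]), array([ 0.3755, -0.175 ,  0.173 ])]
yel at z .0825 [ 0.3771481  -0.20040569  0.0825    ]
```

```bash
cat >> h.py <<'E'
from scipy.spatial.transform import Rotation as Ro, Slerp
def plan(p0,q0,p1,ang1,calls,clo,rows=5):
    """tool-down goal with tool x at ang1 deg; rows spread evenly"""
    a=np.radians(ang1); R0=Ro.from_quat(q0); R1=Ro.from_matrix(np.array([[np.cos(a),np.sin(a),0],[np.sin(a),-np.cos(a),0],[0,0,-1]]).T)
    sl=lambda t:R0*Ro.from_rotvec((R0.inv()*R1).as_rotvec()*t)
    p0=np.array(p0);p1=np.array(p1);N=calls*rows
    for k in range(calls):
        b=k/calls; Rb=sl(b); pb=p0+(p1-p0)*b; out=[]
        for i in range(1,rows+1):
            t=b+i/N
            out+=[clo,*(Rb.inv().apply(p0+(p1-p0)*t-pb)/.4).round(4),*((Rb.inv()*sl(t)).as_rotvec()/(np.pi/2)).round(4)]
        print([float(x) for x in out])
E
python3 - <<'E'
from h import *
s=get_state(); plan(s['tcp_pos'],s['tool_rot'],[.400,-.306,.25],173,5,0)
E
```

```text
[0.0, 0.0243, -0.0109, -0.0039, -0.0, -0.0, -0.0663, 0.0, 0.0485, -0.0217, -0.0079, -0.0, -0.0001, -0.1327, 0.0, 0.0728, -0.0326, -0.0118, -0.0, -0.0001, -0.199, 0.0, 0.0971, -0.0434, -0.0157, -0.0, -0.0001, -0.2653, 0.0, 0.1214, -0.0543, -0.0197, -0.0, -0.0001, -0.3316]
[0.0, 0.0265, 0.0027, -0.0039, -0.0, -0.0, -0.0663, 0.0, 0.0529, 0.0053, -0.0079, -0.0, -0.0001, -0.1327, 0.0, 0.0794, 0.008, -0.0118, -0.0, -0.0001, -0.199, 0.0, 0.1058, 0.0107, -0.0158, -0.0, -0.0001, -0.2653, 0.0, 0.1323, 0.0133, -0.0197, -0.0, -0.0001, -0.3316]
[0.0, 0.0216, 0.0155, -0.0039, -0.0, -0.0, -0.0663, 0.0, 0.0432, 0.031, -0.0079, -0.0, -0.0001, -0.1327, 0.0, 0.0649, 0.0464, -0.0118, -0.0, -0.0001, -0.199, 0.0, 0.0865, 0.0619, -0.0158, -0.0, -0.0001, -0.2653, 0.0, 0.1081, 0.0774, -0.0197, -0.0, -0.0001, -0.3316]
[0.0, 0.0111, 0.0242, -0.0039, -0.0, -0.0, -0.0663, 0.0, 0.0221, 0.0484, -0.0079, -0.0, -0.0001, -0.1327, 0.0, 0.0332, 0.0726, -0.0118, -0.0, -0.0001, -0.199, 0.0, 0.0442, 0.0967, -0.0158, -0.0, -0.0001, -0.2653, 0.0, 0.0553, 0.1209, -0.0197, -0.0, -0.0001, -0.3316]
[0.0, -0.0025, 0.0265, -0.0039, -0.0, -0.0, -0.0663, 0.0, -0.0049, 0.053, -0.0079, -0.0, -0.0001, -0.1327, 0.0, -0.0074, 0.0794, -0.0118, -0.0, -0.0001, -0.199, 0.0, -0.0098, 0.1059, -0.0158, -0.0, -0.0001, -0.2653, 0.0, -0.0123, 0.1324, -0.0197, -0.0, -0.0001, -0.3316]
```

>>> {"op": "send_rows", "data": {
  "moves": [0,0.024,-0.011,-0.01,0,0,-0.066,0,0.048,-0.022,-0.02,0,0,-0.132,0,0.073,-0.033,-0.03,0,0,-0.199,0,0.097,-0.043,-0.04,0,0,-0.265,0,0.121,-0.054,-0.05,0,0,-0.332]
}}

```text
clock: 0.57
tcp_pos: [0.2575, -0.4636, 0.2309]
tool_rot: [0.891, 0.454, 0.0, -0.0]
force: [0.0, 0.4, 1.1]
width: 0.0855
grip_force: 0.0
```

>>> {"op": "send_rows", "data": {
  "moves": [0,0.026,0.003,-0.01,0,0,-0.066,0,0.053,0.005,-0.02,0,0,-0.132,0,0.079,0.008,-0.03,0,0,-0.199,0,0.106,0.011,-0.04,0,0,-0.265,0,0.132,0.013,-0.05,0,0,-0.332]
}}

```text
clock: 0.98
tcp_pos: [0.293, -0.4241, 0.251]
tool_rot: [0.744, 0.668, 0.0, -0.0]
force: [-0.3, 0.2, -0.6]
width: 0.0852
grip_force: 0.0
```

>>> {"op": "send_rows", "data": {
  "moves": [0,0.022,0.015,0,0,0,-0.066,0,0.043,0.031,0,0,0,-0.132,0,0.065,0.046,0,0,0,-0.199,0,0.086,0.062,0,0,0,-0.265,0,0.108,0.077,0,0,0,-0.332]
}}

```text
clock: 1.4
tcp_pos: [0.3285, -0.3847, 0.2508]
tool_rot: [0.547, 0.837, 0.0, -0.0]
force: [-0.3, -0.3, -0.2]
width: 0.0852
grip_force: 0.0
```

>>> {"op": "send_rows", "data": {
  "moves": [0,0.011,0.024,0,0,0,-0.066,0,0.022,0.048,0,0,0,-0.132,0,0.033,0.073,0,0,0,-0.199,0,0.044,0.097,0,0,0,-0.265,0,0.055,0.121,0,0,0,-0.332]
}}

```text
clock: 1.82
tcp_pos: [0.3641, -0.3453, 0.2508]
tool_rot: [0.313, 0.95, 0.0, -0.0]
force: [-0.0, 0.6, 0.5]
width: 0.0857
grip_force: 0.0
```

>>> {"op": "send_rows", "data": {
  "moves": [0,-0.002,0.026,0,0,0,-0.066,0,-0.005,0.053,0,0,0,-0.132,0,-0.007,0.079,0,0,0,-0.199,0,-0.01,0.106,0,0,0,-0.265,0,-0.012,0.132,0,0,0,-0.332]
}}

```text
clock: 2.23
tcp_pos: [0.3996, -0.3058, 0.2508]
tool_rot: [0.057, 0.998, 0.0, -0.0]
force: [-0.0, -0.3, -0.1]
width: 0.0855
grip_force: 0.0
```

```bash
python3 - <<'E'
from h import *
s=get_state(); print(s['clock'],s['tcp_pos'],Ro.from_quat(s['tool_rot']).as_matrix()[:,0],s['joint_pos'])
w=load('wrist'); d=load('scene')
a=w['img'][:,:,::-1]; b=cv2.resize(d['img'][150:300,230:390,::-1],None,fx=5,fy=5,interpolation=cv2.INTER_CUBIC)[:600]
cv2.imwrite('pics/w1.png',a); cv2.imwrite('pics/s1.png',b[:600,:800])
E
```

```text
2.2333 [ 0.39956865 -0.30582031  0.25077106] [-9.93492586e-01  1.13896222e-01  3.64650496e-04] [-7.26096651e-01  1.65692546e-01  1.59288305e+00  4.67392043e-05
  1.38349479e+00 -2.18275771e+00]
```

View pics/w1.png

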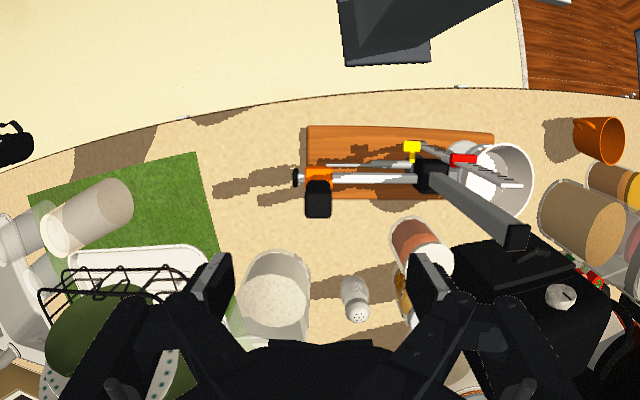

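View pics/s1.png

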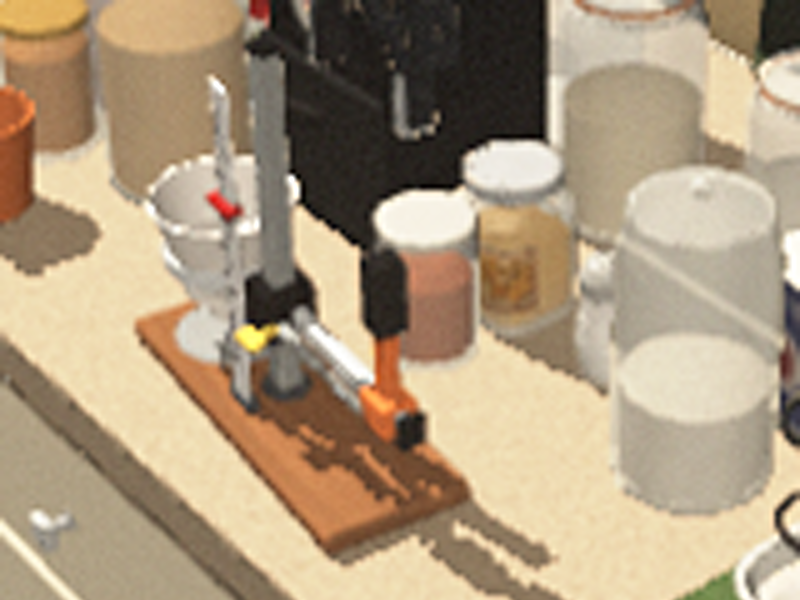

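Wrist view: handle top at (318,200), near the tool axis as expected; yellow pointer at (412,147); red mark at (463,159). Scene crop: mark at (223,204), pointer at (257,337), handle at (385,290). Next I'll measure heights from both.

```bash
cat >> h.py <<'E'
def wworld(w,s,u,v,z=None):
    f=200/np.tan(np.radians(w['fov_y'])/2)
    du=np.asarray(u,float)-w['cx'];dv=np.asarray(v,float)-w['cy'];r=np.hypot(du,dv)+1e-9;th=r/f
    dz=w['depth'][np.asarray(v).astype(int),np.asarray(u).astype(int)] if z is None else z
    c=np.stack([np.tan(th)*du/r*dz,np.tan(th)*dv/r*dz,dz+0*du],-1)
    H=w['hand_eye']; t=c@H[:3,:3].T+H[:3,3]
    return Ro.from_quat(s['tool_rot']).apply(t.reshape(-1,3)).reshape(t.shape)+s['tcp_pos']
def masks(img):
    h=cv2.cvtColor(img,cv2.COLOR_RGB2HSV).astype(int);H,S,V=h[...,0],h[...,1],h[...,2]
    return ((H<5)|(H>174))&(S>180)&(V>90), (H>22)&(H<33)&(S>170)&(V>120)
U,W=np.meshgrid(np.arange(640),np.arange(400))
E
cat > m.py <<'E'
from h import *
s=get_state()
w=load('wrist');d=load('scene')
print(s['clock'],s['tcp_pos'],s['force'],s['width'],s['grip_force'])
P=wworld(w,s,U,W);Q=world(d,U,W)
box=lambda A:(abs(A[...,0]-.378)<.03)&(abs(A[...,1]+.185)<.045)&(A[...,2]>.06)&(A[...,2]<.26)
for n,A,im in(('wrist',P,w['img']),('scene',Q,d['img'])):
    for k,m in zip(('red','yel'),masks(im)):
        m=m&box(A)
        if m.any(): print(n,k,m.sum(),np.median(A[m],0).round(4),A[m][:,2].min().round(4),A[m][:,2].max().round(4),'px',U[m].mean().round(1),W[m].mean().round(1))
E
python3 m.py; python3 - <<'E'
from h import *
s=get_state();w=dict(np.load('/tmp/wrist.npz'));P=wworld(w,s,U,W)
t=P[(P[...,2]>.175)&(P[...,2]<.19)&(abs(U-318)<25)&(abs(W-200)<30)]
print('handle top',len(t),np.median(t,0),t.min(0),t.max(0))
r=cv2.minAreaRect((t[:,:2]*1e4).astype(np.float32)); print(r)
print('mast',[wworld(w,s,np.array(u),np.array(v)) for u,v in((516,237),(508,232))])
E
```

```text
2.3333 [ 0.39980704 -0.30552739  0.25081586] [ 0.14898566  0.40124385 -0.24419966] 0.08558244619125985 0.0
wrist red 231 [ 0.3776 -0.1787  0.1651] 0.1617 0.1667 px 461.4 158.1
wrist yel 229 [ 0.3778 -0.2009  0.0827] 0.0679 0.0848 px 411.2 148.3
scene red 13 [ 0.3767 -0.1803  0.1641] 0.1607 0.1686 px 274.1 190.9
scene yel 1 [ 0.3888 -0.2019  0.0847] 0.0847 0.0847 px 283.0 215.0
handle top 731 [ 0.39832042 -0.30798321  0.18278024] [ 0.38828067 -0.31978698  0.17507519] [ 0.41151107 -0.29691185  0.18509267]
((3997.540283203125, -3085.852783203125), (216.3877410888672, 215.646728515625), 82.78170013427734)
mast [array([ 0.4112191 , -0.18208934,  0.26012668]), array([ 0.40695725, -0.18860679,  0.25937116])]
```

>>> {"op": "send_rows", "data": {
  "moves": [0,0,-0.006,0.05,0,0,0,0,0,-0.006,0.11,0,0,0,0,0,-0.006,0.17,0,0,0,0,0,-0.006,0.23,0,0,0,0,0,-0.006,0.27,0,0,0]
}}

```text
clock: 2.85
tcp_pos: [0.3979, -0.3087, 0.1408]
tool_rot: [0.062, 0.998, 0.001, -0.001]
force: [0.3, 0.4, -0.5]
width: 0.0854
grip_force: 0.0
```

>>> {"op": "send_rows", "data": {
  "moves": [0.3,0,0,0,0,0,0,0.5,0,0,0,0,0,0,0.7,0,0,0,0,0,0,1,0,0,0,0,0,0,1,0,0,0,0,0,0]
}}

```text
clock: 3.27
tcp_pos: [0.3993, -0.3091, 0.1441]
tool_rot: [0.06, 0.998, -0.001, 0.001]
force: [-0.6, -0.5, -0.1]
width: 0.0257
grip_force: 0.0
```

>>> {"op": "send_rows", "data": {
  "moves": [1,0,0,0,0,0,0,1,0,0,0,0,0,0,1,0,0,0,0,0,0,1,0,0,0,0,0,0]
}}

```text
clock: 3.6
tcp_pos: [0.3993, -0.309, 0.1442]
tool_rot: [0.06, 0.998, -0.001, 0.001]
force: [-1.6, 1.1, 6.4]
width: 0.0206
grip_force: 61.0
```

```bash
python3 m.py
```

```text
3.6 [ 0.39932464 -0.30896739  0.14416316] [-1.56317457  1.06719402  6.44478345] 0.020614261276717723 60.987510681152344
wrist red 509 [ 0.3773 -0.1812  0.165 ] 0.1596 0.1669 px 537.8 190.4
wrist yel 465 [ 0.3776 -0.2016  0.0827] 0.0707 0.0846 px 452.3 166.5
scene red 13 [ 0.3778 -0.1815  0.1649] 0.1586 0.1661 px 274.1 190.9
```

>>> {"op": "send_rows", "data": {
  "moves": [1,0,0,-0.02,0,0,0,1,0,0,-0.06,0,0,0,1,0,0,-0.1,0,0,0,1,0,0,-0.14,0,0,0,1,0,0,-0.17,0,0,0]
}}

```text
clock: 4.12
tcp_pos: [0.3992, -0.3085, 0.2125]
tool_rot: [0.06, 0.998, -0.0, 0.0]
force: [3.4, -0.2, -6.2]
width: 0.0211
grip_force: 59.5
```

>>> {"op": "send_rows", "data": {
  "moves": [1,0,0,-0.015,0,0,0,1,0,0,-0.025,0,0,0,1,0,0,-0.03,0,0,0,1,0,0,-0.03,0,0,0]
}}

```text
clock: 4.45
tcp_pos: [0.3991, -0.3086, 0.223]
tool_rot: [0.06, 0.998, 0.0, 0.0]
force: [3.4, 0.1, -2.9]
width: 0.0204
grip_force: 59.9
```

```bash
python3 m.py; python3 - <<'E'
from h import *
cv2.imwrite('pics/w2.png',np.load('/tmp/wrist.npz')['img'][:,:,::-1])
E
```

```text
4.45 [ 0.39914106 -0.30864459  0.22301576] [ 3.43371463  0.11698663 -2.91258608] 0.020437088323045822 59.92732286453247
wrist red 281 [ 0.3776 -0.1791  0.1651] 0.1604 0.1672 px 478.7 164.0
wrist yel 455 [ 0.3777 -0.2013  0.1613] 0.1043 0.1633 px 451.8 166.8
scene red 14 [ 0.3774 -0.1809  0.1633] 0.1603 0.1685 px 274.4 191.0
scene yel 3 [ 0.3844 -0.2062  0.1598] 0.1591 0.1636 px 281.0 194.7
```

View pics/w2.png

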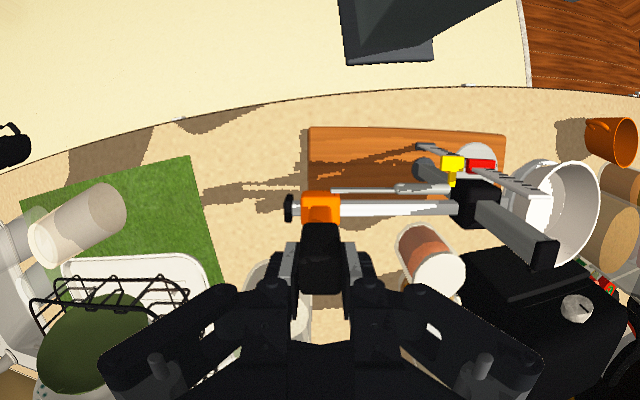

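The wrist picture shows the handle held between the pads at (320,260), with the pointer at (452,163) about 3 mm below the mark at (481,165). I'll raise it by that amount.

>>> {"op": "send_rows", "data": {
  "moves": [1,0,0,-0.004,0,0,0,1,0,0,-0.008,0,0,0,1,0,0,-0.008,0,0,0,1,0,0,-0.008,0,0,0]
}}

```text
clock: 4.88
tcp_pos: [0.3991, -0.3087, 0.2261]
tool_rot: [0.06, 0.998, 0.0, 0.0]
force: [4.2, 1.2, -2.4]
width: 0.0205
grip_force: 59.9
```

```bash
python3 m.py; python3 m.py
```

```text
4.8833 [ 0.39907706 -0.3086588   0.22608178] [ 4.21975837  1.24338949 -2.37187865] 0.020511267216598173 59.8918890953064
wrist red 269 [ 0.3777 -0.1792  0.1652] 0.16 0.1668 px 477.0 163.6
wrist yel 453 [ 0.3778 -0.2013  0.1644] 0.1101 0.1669 px 451.8 166.9
scene red 10 [ 0.3779 -0.1771  0.1642] 0.1582 0.1674 px 273.5 190.5
scene yel 1 [ 0.3833 -0.2085  0.1648] 0.1648 0.1648 px 281.0 194.0
4.9833 [ 0.39908002 -0.30864795  0.22608466] [ 4.91785958  1.55263067 -3.37404796] 0.020625035980196747 59.88036811351776
wrist red 271 [ 0.3776 -0.1789  0.1651] 0.1612 0.1678 px 476.9 163.6
wrist yel 448 [ 0.3777 -0.2014  0.1644] 0.1103 0.1666 px 451.7 167.0
scene red 10 [ 0.3774 -0.1801  0.1651] 0.1609 0.1684 px 273.5 190.5
scene yel 1 [ 0.3817 -0.1951  0.1658] 0.1658 0.1658 px 278.0 192.0
```

>>> {"op": "send_rows", "data": {
  "moves": [1,0,0.01,0,0,0,0,1,0,0.02,0,0,0,0,1,0,0.03,0,0,0,0,1,0,0.035,0,0,0,0,1,0,0.035,0,0,0,0]
}}

```text
clock: 5.5
tcp_pos: [0.4007, -0.2947, 0.2261]
tool_rot: [0.06, 0.998, -0.0, 0.0]
force: [5.4, 0.8, -4.5]
width: 0.0206
grip_force: 59.7
```

```bash
python3 m.py
```

```text
5.5 [ 0.40070921 -0.29474059  0.22612302] [ 5.36046579  0.83380776 -4.54662161] 0.020576947921116646 59.7432017326355
wrist red 287 [ 0.3777 -0.1787  0.1651] 0.1614 0.1702 px 462.5 163.1
wrist yel 472 [ 0.3777 -0.2013  0.1643] 0.1403 0.1666 px 435.8 166.2
scene red 10 [ 0.3776 -0.1754  0.1647] 0.1598 0.1678 px 273.5 190.5
scene yel 2 [ 0.383  -0.209   0.1651] 0.1648 0.1655 px 281.0 194.0
```

Height is steady. I'll push on through the detent in small steps.

>>> {"op": "send_rows", "data": {
  "moves": [1,0,0.005,0,0,0,0,1,0,0.01,0,0,0,0,1,0,0.015,0,0,0,0,1,0,0.015,0,0,0,0]
}}

```text
clock: 5.93
tcp_pos: [0.4014, -0.289, 0.2261]
tool_rot: [0.06, 0.998, -0.0, 0.0]
force: [5.1, -0.6, -4.9]
width: 0.0211
grip_force: 59.7
```

>>> {"op": "send_rows", "data": {
  "moves": [1,0,0.004,0,0,0,0,1,0,0.008,0,0,0,0,1,0,0.01,0,0,0,0,1,0,0.01,0,0,0,0]
}}

```text
clock: 6.27
tcp_pos: [0.4018, -0.2853, 0.2262]
tool_rot: [0.06, 0.998, -0.001, 0.0]
force: [4.1, -2.6, -4.8]
width: 0.0204
grip_force: 59.8
```

```bash
python3 m.py
```

```text
6.2667 [ 0.40176782 -0.28531746  0.22621415] [ 4.09586988 -2.58925542 -4.7608099 ] 0.020434608920055216 59.77648615837097
wrist red 289 [ 0.3775 -0.1785  0.1651] 0.1609 0.167 px 452.2 162.5
wrist yel 500 [ 0.3775 -0.2012  0.1645] 0.1107 0.1663 px 424.7 165.8
scene red 10 [ 0.3787 -0.1757  0.163 ] 0.16 0.1668 px 273.5 190.5
scene yel 3 [ 0.3831 -0.2088  0.165 ] 0.1628 0.1656 px 281.0 194.0
```

>>> {"op": "send_rows", "data": {
  "moves": [1,0,0.002,0,0,0,0,1,0,0.004,0,0,0,0,1,0,0.005,0,0,0,0,1,0,0.005,0,0,0,0]
}}

```text
clock: 6.7
tcp_pos: [0.402, -0.2836, 0.2263]
tool_rot: [0.06, 0.998, -0.001, 0.0]
force: [2.8, -5.2, -4.3]
width: 0.0206
grip_force: 59.8
```

>>> {"op": "send_rows", "data": {
  "moves": [1,0,0.002,0,0,0,0,1,0,0.004,0,0,0,0,1,0,0.005,0,0,0,0,1,0,0.005,0,0,0,0]
}}

```text
clock: 7.03
tcp_pos: [0.4022, -0.2818, 0.2264]
tool_rot: [0.06, 0.998, -0.001, 0.0]
force: [3.0, -6.0, -3.6]
width: 0.0204
grip_force: 59.9
```

```bash
python3 m.py
```

```text
7.0333 [ 0.40221506 -0.28177152  0.22636719] [ 2.96486693 -5.97690714 -3.55069175] 0.020352883417783754 59.876625537872314
wrist red 306 [ 0.3777 -0.1787  0.1651] 0.1607 0.1703 px 448.0 162.4
wrist yel 510 [ 0.3775 -0.2011  0.1646] 0.1504 0.1665 px 420.4 165.6
scene red 10 [ 0.3777 -0.1777  0.1634] 0.1606 0.1668 px 273.5 190.5
scene yel 2 [ 0.3805 -0.2128  0.1663] 0.1658 0.1668 px 281.0 194.5
```

>>> {"op": "send_rows", "data": {
  "moves": [1,0,0.002,0,0,0,0,1,0,0.004,0,0,0,0,1,0,0.005,0,0,0,0,1,0,0.005,0,0,0,0]
}}

```text
clock: 7.47
tcp_pos: [0.4023, -0.2812, 0.2266]
tool_rot: [0.06, 0.998, -0.002, 0.0]
force: [2.0, -17.8, -4.2]
width: 0.0205
grip_force: 59.9
```

>>> {"op": "send_rows", "data": {
  "moves": [1,0,0.002,0,0,0,0,1,0,0.004,0,0,0,0,1,0,0.005,0,0,0,0,1,0,0.005,0,0,0,0]
}}

```text
clock: 7.8
tcp_pos: [0.4023, -0.2809, 0.2268]
tool_rot: [0.061, 0.998, -0.004, 0.001]
force: [1.6, -32.0, -6.3]
width: 0.0206
grip_force: 59.9
```

```bash
python3 m.py; python3 - <<'E'
from h import *
cv2.imwrite('pics/w3.png',cv2.resize(np.load('/tmp/wrist.npz')['img'][120:320,230:490,::-1],None,fx=3,fy=3))
E
```

```text
7.8 [ 0.40232344 -0.28094942  0.22683638] [  1.60857735 -32.02188521  -6.32515183] 0.02056114236548519 59.889530539512634
wrist red 307 [ 0.3777 -0.1784  0.1651] 0.1608 0.1712 px 447.7 162.2
wrist yel 492 [ 0.3776 -0.201   0.1646] 0.0939 0.1666 px 420.0 165.6
scene red 10 [ 0.3771 -0.1773  0.1641] 0.1619 0.1663 px 273.5 190.5
```

View pics/w3.png

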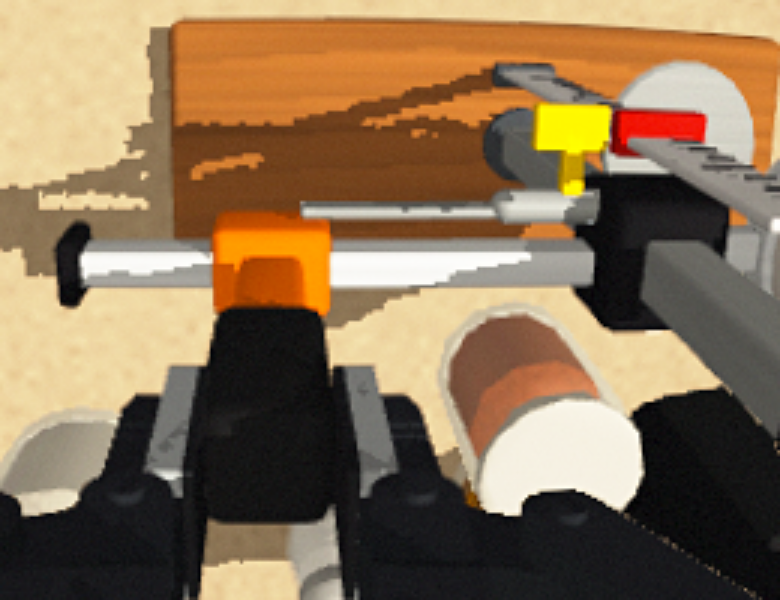

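The force rose to 32 N with almost no further motion, after about 28 mm of travel. That is past the 10–15 N detent, so the lever is on its stop. The pointer top at 0.1646 puts it level with the mark. I'll ease the push a little and recheck.

>>> {"op": "send_rows", "data": {
  "moves": [1,0,-0.001,0,0,0,0,1,0,-0.002,0,0,0,0,1,0,-0.003,0,0,0,0,1,0,-0.003,0,0,0,0,1,0,-0.003,0,0,0,0]
}}

```text
clock: 8.32
tcp_pos: [0.4023, -0.2811, 0.2267]
tool_rot: [0.06, 0.998, -0.003, 0.0]
force: [2.0, -24.2, -4.7]
width: 0.0205
grip_force: 60.1
```

```bash
python3 m.py; python3 m.py; python3 - <<'E'
from h import *
s=get_state();w=dict(np.load('/tmp/wrist.npz'));P=wworld(w,s,U,W)
h=cv2.cvtColor(w['img'],cv2.COLOR_RGB2HSV);m=(h[...,0]>7)&(h[...,0]<16)&(h[...,1]>220)&(h[...,2]>150)&(P[...,2]>.1)&(abs(P[...,1]+.28)<.04)&(abs(P[...,0]-.4)<.04)
t=P[m];print(len(t),t[:,1].min(),t[:,1].max(),np.median(t,0))
E
```

```text
8.3167 [ 0.40229213 -0.28110055  0.22670713] [  1.98990126 -24.20698848  -4.74223876] 0.020450616154634615 60.055965185165405
wrist red 304 [ 0.3777 -0.1786  0.1652] 0.1605 0.1719 px 447.7 162.3
wrist yel 499 [ 0.3776 -0.201   0.1647] 0.0932 0.1665 px 420.2 165.7
scene red 10 [ 0.3775 -0.1773  0.164 ] 0.1606 0.1676 px 273.5 190.5
scene yel 1 [ 0.3794 -0.2144  0.1658] 0.1658 0.1658 px 281.0 195.0
8.4167 [ 0.40230013 -0.28110194  0.22669915] [  1.88772552 -22.74772268  -4.82226791] 0.020781784464787487 60.08836090564728
wrist red 305 [ 0.3779 -0.1789  0.1651] 0.1599 0.1726 px 447.6 162.3
wrist yel 504 [ 0.3778 -0.2012  0.1646] 0.0888 0.1666 px 420.1 165.7
scene red 10 [ 0.3766 -0.1783  0.1643] 0.1619 0.1689 px 273.5 190.5
scene yel 2 [ 0.3825 -0.2096  0.1639] 0.1614 0.1664 px 281.0 194.5
726 -0.2956837562850302 -0.2650564114183416 [ 0.39783004 -0.28216843  0.17187648]
```

```bash
python3 -c "from station import hand_in; print(hand_in())"
```

```text
the job is handed in; nothing more can be done
None
```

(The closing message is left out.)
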